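# Level a pair of ratchet props and lay a camshaft across them for its run-out check

### The arm

A 6-joint arm with a two-finger parallel gripper is mounted at the origin on a cart in front of the work surface, level with it; the furniture and walls round the work are solid. World frame = base frame: x ahead of the robot, y to its left, z up, the work surface at z = 0. Lengths are in m, angles in degrees, forces in N, time in s.
With the tool pointing down it reaches from about 0.25 to 0.725 m from the base axis. Payload 9.7 kg.
Tool frame: the origin (TCP) lies midway between the tips of the shut fingers; the grasp point (between the pads) lies bot.grip_point_offset behind it (bot.grip_point_offset is the distance from the TCP to the grasp point, in m); y points along the fingers, x is the direction in which the jaws open and shut, and the axes are right-handed (so a half turn about y gives the same grasp; the last joint's range is limited). The gripper opens to 85 mm and grips with 20 to 120 N. Pads are 22 mm wide; open, the fingers measure 114 mm over their backs; the gripper's body (76 mm by 85 mm) begins 54 mm behind the grasp point. The pads swing forward as they close: fully open they stand 13 mm farther back than shut.
Start: joints at [-64.802, 4.979, 10.078, 95.1, 0, 90], TCP at [0.234, -0.498, 0.231] pointing down, gripper open.
Joint ranges: [-179.16, 179.16], [-48.56, 103.87], [-65.8, 70.77], [-126.05, 130.52], [-82.76, 87.17], [-180, 180]. Speed limits (degrees/s): [127.2, 127.2, 147.25, 180, 180, 180].

### API

Orientations are given as [roll, pitch, yaw] about the fixed x, y, z axes, in that order (R = Rz(yaw) Ry(pitch) Rx(roll)).
In Python, from workcell import sensors, imaging, bot, models gives the robot as it stands.
- The arm moves only by the tool arm_command, never from a script. Its argument "rows" is one flat list of numbers, 7 for each row, row after row: the shift along the tool's x, y, z in cm, then the turn, a rotation vector about the tool's x, y, z in degrees, then the gripper's target within -1 to 1 (fully open at 1, half-way at 0, shut at -1). A call has 1 to 12 rows; each row is the pose to reach, as a shift and turn from the pose commanded when the call began, along the tool's axes at that moment; what a row does not reach only later rows make up. A row lasts 1/12 s, in which the tool goes at most 41.7 mm and 7.16 degrees, less where a joint would pass 70% of its speed; a pose out of reach is approached as far as the arm can. A call with a gripper value outside its range is refused whole. The fingers move at their own pace and stop on an object; "force" is the grip in N (left out, the last holds). Time passes only in rows, so rows that repeat a pose let the fingers close. It gives the time, the measured TCP pose, the force and the opening at its end, in the units of the state.
- sensors.get_obs(): the state, without advancing time (a new reading comes with each control period).
- imaging.camera(name): name is "scene" or "top" or "wrist"; returns a dict with "pixels" (420x560x3 uint8, blue, green, red), "z_map" (420x560 float32, m along the optical axis (not along the pixel's ray), 0 where there is no reading), "camera_matrix" (3x3 intrinsics, pixels), "world_from_camera" (4x4, takes a point from camera to world coordinates). Camera axes: x right, y up, looking along -z (the intrinsics and any distortion apply to the point x, -y, -z); pixel columns grow to the right and rows downward; lengths in m; the calibration is good to about 2 mm. A picture is of the moment at which its call begins.
- bot.job_done(): hands the job in, once; it reports no verdict.
Trained networks look in the newest picture that a camera, given by its name, has taken for a name from the list of things; names that differ only in an ending like _2 or _b are one class to them, and where a whole thing is asked for, a point or a joint stands for the part that bears it (a point fixed in the world has none). Each returns a list of dicts, best first, with "conf" (0 to 1); they miss things now and then, are a little off and sometimes report something else, mostly with a low value. They report only what shows in the picture. A call takes as long as a camera call.
- models.search_frame(thing, camera): "extent" ([centre column, centre row, width, height] in pixels, round what is visible of it).
- models.spot_point(thing, camera): "location" ([column, row] in pixels: a listed point, or the origin of a listed thing).
The state is a dict: "time": time; "q": joint angles; "qd": joint speeds; "joint_efforts": joint torques, N m; "ee_pos": TCP position; "tcp_rot": TCP orientation; "wrist_force": force on the tool from outside, world axes, zero at the start; "torque": the same for the moment, N m; "opening": finger opening in m.
Only numpy, scipy, OpenCV 4.12 (cv2) and the standard library are available. Lean on these libraries where they do the work, as an engineer would, in place of code of your own. Each camera call takes 0.05 s, during which the arm holds its last target.

### The job

Get the camshaft ready for its run-out check: take the lowered ratchet prop by its V head and raise it, click by click, until it rests on the same notch as the other prop, which is already set and must stay as it is. Then lay the camshaft from its wooden cradle gently into both V heads, with its sprocket flange beyond the outer side of the prop you raised, and slide it along until the flange seats against the side of that head; let go of it there. Keep clear of the dial gauge that hangs over that end, and leave the two pistons and the bearing where they lie.

Things in the scene. Friction and masses are not known exactly. Their poses are not given: they have to be found in the camera images.
- fixture: Fixed dark steel plate, 140 x 300 x 12 mm, with two identical grey ratchet props and a dial gauge on a post. Origin under the plate, midway between the props. z up; y along the plate, from the set prop (y = -100 mm) to the lowered prop (y = +100 mm); x points away from the robot. The points on the props and gauge have the same axes.
- low_prop_head (a point): Middle of the lowered prop's V head: dark steel block, 46 mm in x, 20 mm in y (grip these faces), 26 mm high, 90 degree V along y in its top, 14 mm deep. Under it an 8 mm high neck, then the prop's grey body, 31 mm wide in y. A 24 mm shaft lying in the V has its axis 16 mm above this point. The gauge above leaves no room for a tool pointing straight down; come in tilted from the -x side.
- set_prop_head (a point): The same point on the head of the other prop, which is already set to its height (notch 3, 4 or 5) and must not be moved.
- low_prop (a joint): Height of the lowered column (m), 0 = fully down, stop at 0.052. Notches 8 mm apart (0.008, 0.016 .. 0.048); starts at 0 or 0.008. A sprung pawl clicks in at each notch and holds the column up; let go between two notches it sinks to the lower one. Lifting takes 4 to 12 N, rising before each click and dropping at it. It goes straight up.
- set_prop (a joint): The same for the set prop: height of its column (m).
- thumb_lever (a point): Top of the lowered prop's pawl lever, a steel tab 24 mm wide on the -x side of the prop. Only needed if the column was raised too far: while it is pressed down by some 10 mm the column can come down.
- gauge: Dial gauge on its post, fixed; do not touch. Origin as fixture. Dial 57 mm in diameter, 25 mm deep, facing -x, centre at x 0, y +115, z 291 mm; an arm at that height runs from its back to the post at x +55, y +115 mm (312 mm high).
- gauge_tip (a point): Lower end of the gauge's plunger, 235 mm above the bench, over the place where the camshaft's flange will be. Bring the camshaft in under it from the -x side, not from above.
- cam_mid (a point): Middle of the camshaft on its axis. Steel, 250 mm long, 0.5 to 0.85 kg; y runs along it towards the flange (x, z turn as it rolls). Middle part 22 mm thick, free for 30 mm to either side: grip here. Then cam lobes (up to 21 mm from the axis), then journals 24 mm thick (y +76 to +116, -76 to -126 mm). Starts level in the cradle, axis 60 mm above the bench, flange to the left (+y).
- cam_flange (a point): Centre of the inner face of the camshaft's sprocket flange (disc 44 mm in diameter, 8 mm thick), on the axis 116 mm from cam_mid; same axes as cam_mid. Seated, this face lies against the outer (+y) side of the lowered prop's head, 10 mm along y from low_prop_head.
- cradle: Wooden cradle in which the camshaft starts, fixed: base 72 x 222 x 12 mm, two notched end boards 60 mm wide and 58 mm high, 196 mm apart, open between them. Origin under its middle, y along the shaft.
- piston_1: Piston standing on the bench, 66 mm in diameter, 57 mm high, origin at its foot. Leave alone.
- piston_2: Another such piston. Leave alone.
- bearing_6206: Ball bearing lying flat, 62 mm in diameter, 16 mm high, origin at its foot. Leave alone.

How it is judged (in metres and radians):
On the way:
1. the lowered prop's head stands level with the other one (within 3 mm) (z of low_prop_head in the frame of set_prop_head between -0.003 and 0.003 m), for 0.3 s.
At the end, for the whole second after the job is handed in: Both V heads level (within 3 mm); the camshaft free and at rest in both Vs (axis within 3 mm sideways of the grooves, 13 to 19.5 mm above the middle of the heads); the inner face of its flange against the outer side of the raised prop's head, within 2.5 mm (all of step 1 and x of cam_flange in the frame of low_prop_head between -0.003 and 0.003 m and z of cam_flange in the frame of low_prop_head between 0.013 and 0.0195 m and x of cam_mid in the frame of set_prop_head between -0.003 and 0.003 m and z of cam_mid in the frame of set_prop_head between 0.013 and 0.0195 m and y of cam_flange in the frame of low_prop_head between 0.007 and 0.0125 m); the robot touches nothing.
It fails at once if the dial gauge or its post is touched (contact force between gauge and anything else above 1 N).
It fails at once if the prop that was already set is moved by more than 5 mm (distance of set_prop_head from where it was at the start of the episode above 0.005 m).
It fails at once if the camshaft is banged down on or pushed hard against the fixture (more than 40 N) (contact force between camshaft and fixture above 40 N).
It fails at once if the camshaft is dropped on the bench (height (world z) of cam_mid below 0.035 m).
It fails at once if a piston or the bearing is moved by more than 25 mm (distance of any of piston_1, piston_2, bearing_6206 from where it was at the start of the episode above 0.025 m).
It also fails if it takes over 53 s, if anything falls off the work surface, if the arm or the gripper's body presses on something with over 40 N, if the wrist force passes 120 N, or if a joint passes its speed limit or range.

## Working session

There is one attempt and no reset: what is moved stays moved. The work goes in short steps, Python scripts to look and compute and a tool call to move; the robot and the scene stay as the last step left them, time stands still between calls to the robot, and variables do not carry over. Pictures are saved under pics/ and viewed, and the job is handed in when it is done.

Besides the shell and the picture viewer there is one more tool, called after "Request:" in YAML: its name, and indented under it one key for each argument. arm_command: Moves the arm, as the interface text tells. Its arguments: {"type":"object","properties":{"rows":{"type":"array","items":{"type":"number"}},"force":{"type":"number"}},"required":["rows"]}

```bash
mkdir -p pics; ls
cat > h.py <<'E'
import numpy as np, cv2
from workcell import sensors, imaging, bot, models
def cam(n,save=None):
    c=imaging.camera(n)
    if save: cv2.imwrite('pics/%s.png'%save,c['pixels'])
    return c
def pt(c,u,v,z=None,r=1):
    # world point at pixel using depth
    K=c['camera_matrix'];
    if z is None:
        p=c['z_map'][max(0,int(v)-r):int(v)+r+1,max(0,int(u)-r):int(u)+r+1]; p=p[p>0]; z=np.median(p) if p.size else np.nan
    x=(u-K[0,2])/K[0,0]*z; y=(v-K[1,2])/K[1,1]*z
    return (c['world_from_camera']@np.array([x,-y,-z,1]))[:3]
def ptz(c,u,v,h):
    a=pt(c,u,v,0.0); b=pt(c,u,v,1.0); d=b-a
    return a+d*(h-a[2])/d[2]
def cloud(c):
    K=c['camera_matrix']; Z=c['z_map']; v,u=np.mgrid[:Z.shape[0],:Z.shape[1]]
    P=np.stack([(u-K[0,2])/K[0,0]*Z,-(v-K[1,2])/K[1,1]*Z,-Z,np.ones_like(Z)],-1)@c['world_from_camera'].T
    P=P[...,:3]; P[Z==0]=np.nan
    return P
E
python3 - <<'E'
from h import *
print(sensors.get_obs()); print(bot.grip_point_offset)
for n in ('scene','top'):
    c=cam(n,n+'0'); print(n,c['camera_matrix'].round(1).tolist(),c['world_from_camera'].round(3).tolist())
    for t in ['fixture','low_prop_head','set_prop_head','thumb_lever','gauge_tip','cam_mid','cam_flange','cradle','piston_1','bearing_6206','gauge']:
        for d in models.spot_point(t,n)[:2]:
            u,v=d['location']; print(t,round(d['conf'],2),np.round([u,v],1),pt(c,u,v).round(3))
E
```

```text
pics
{'time': 0.0, 'q': array([-6.48025833e+01,  5.01163668e+00,  1.00348689e+01,  9.50991294e+01,
        1.90409217e-04,  9.00016207e+01]), 'qd': array([-0.0122444 , -0.01290232, -0.05905007,  0.00571709, -0.11678724,
       -0.00305986]), 'joint_efforts': array([-2.21749819e-03, -5.20389247e+01,  4.64800858e+01,  1.61794620e-02,
       -6.77788125e-05, -1.00398734e-05]), 'ee_pos': array([ 0.23406208, -0.49746323,  0.23058163]), 'tcp_rot': array([-8.99998117e+01,  7.58971961e-02, -6.48042040e+01]), 'wrist_force': array([-0.57897   , -0.11931553, -0.11052586]), 'torque': array([ 0.03942934, -0.01928337,  0.02890323]), 'opening': 0.0859409319372116}
0.0187
scene [[386.0, 0.0, 279.5], [0.0, 386.0, 208.0], [0.0, 0.0, 1.0]] [[-0.89, 0.342, -0.301, 0.229], [-0.456, -0.668, 0.589, 0.547], [0.001, 0.661, 0.75, 0.92], [0.0, 0.0, 0.0, 1.0]]
fixture 0.75 [230.5 281.1] [0.591 0.127 0.012]
fixture 0.66 [339.8 206.5] [ 0.413 -0.204  0.073]
low_prop_head 0.7 [213.2 302.1] [0.565 0.231 0.092]
low_prop_head 0.33 [263.9 198.9] [ 0.641 -0.155  0.041]
set_prop_head 0.61 [233.3 228.5] [0.626 0.038 0.11
[... 591 characters left out ...]
3, 0.072, 0.997, 1.328], [0.0, 0.0, 0.0, 1.0]]
fixture 0.64 [192.3 197.8] [0.603 0.12  0.012]
low_prop_head 0.54 [147.2 205.2] [0.575 0.217 0.104]
set_prop_head 0.61 [228. 187.] [0.622 0.021 0.116]
thumb_lever 0.49 [155.8 228.6] [0.52  0.205 0.048]
gauge_tip 0.7 [126.2 207.6] [0.554 0.216 0.309]
gauge_tip 0.69 [191.8 200.4] [0.597 0.121 0.01 ]
cam_mid 0.59 [347.  265.5] [ 0.435 -0.28   0.064]
cam_mid 0.56 [127.  205.3] [0.558 0.215 0.307]
cam_flange 0.74 [297.5 272.1] [ 0.417 -0.155  0.07 ]
cradle 0.83 [341.1 266. ] [ 0.433 -0.265  0.066]
piston_1 0.92 [336.4 188.2] [ 0.631 -0.253  0.055]
piston_1 0.6 [304.  180.6] [ 0.649 -0.17   0.056]
bearing_6206 0.86 [368.5 204.1] [ 0.597 -0.349 -0.001]
```

View pics/scene0.png

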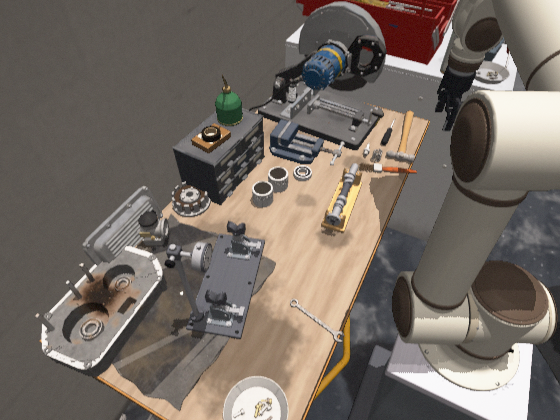

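View pics/top0.png

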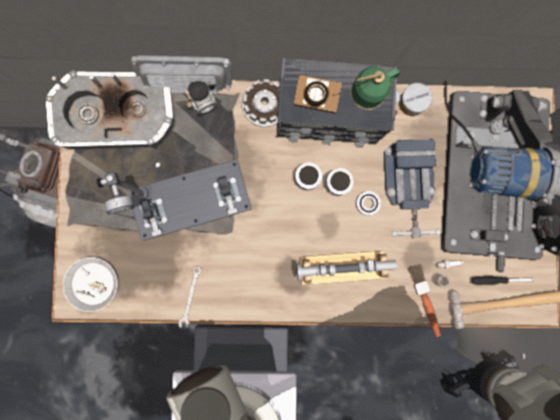

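Run:
```python
from h import *
for n in ('top','scene'):
    c=cam(n); P=cloud(c); X,Y,Z=P[...,0],P[...,1],P[...,2]
    bench=(X>0.4)&(X<0.5)&(Y>-0.05)&(Y<0.1)&(abs(Z)<.02); print(n,'bench z',np.nanmedian(Z[bench]))
    m=(X>0.48)&(X<0.72)&(Y>-0.06)&(Y<0.32)&(Z>0.007)&(Z<0.2)
    m=cv2.morphologyEx(m.astype(np.uint8),cv2.MORPH_OPEN,np.ones((3,3)))
    k,l,s,_=cv2.connectedComponentsWithStats(m); i=1+np.argmax(s[1:,4]); 
    pl=(l==i)&(Z<0.02)
    r=cv2.minAreaRect(P[pl][:,:2].astype(np.float32)); print('plate',r, s[i])
    h=(l==i)&(Z>0.085)&(Z<0.2)
    k,l2,s2,_=cv2.connectedComponentsWithStats(h.astype(np.uint8))
    for j in range(1,k):
        if s2[j,4]>10:
            q=P[l2==j]; print('head',s2[j,4],q.mean(0).round(4),np.percentile(q,[2,98],axis=0).round(3).tolist(),cv2.minAreaRect(q[:,:2].astype(np.float32)))
    # cam
    m=(X>0.35)&(X<0.5)&(Y>-0.45)&(Y<-0.1)&(Z>0.06)&(Z<0.1)
    q=P[m]; print('cam',len(q),cv2.fitLine(q[:,:2].astype(np.float32),cv2.DIST_HUBER,0,.01,.01).ravel(),np.percentile(q,[1,50,99],axis=0).round(3).tolist())
    b=imaging
    im=c['pixels']
    if n=='top':
        cv2.imwrite('pics/t1.png',cv2.resize(im[140:260,80:260],None,fx=4,fy=4,interpolation=2)); cv2.imwrite('pics/t2.png',cv2.resize(im[230:300,280:420],None,fx=5,fy=5,interpolation=2))
    else:
        cv2.imwrite('pics/s1.png',cv2.resize(im[210:350,150:290],None,fx=4,fy=4,interpolation=2)); cv2.imwrite('pics/s2.png',cv2.resize(im[150:240,300:400],None,fx=5,fy=5,interpolation=2))
```

```text
top bench z -0.0012546863838789335
plate ((0.5987514853477478, 0.12820842862129211), (0.14541077613830566, 0.2997332215309143), 15.876559257507324) [ 126  161  123   79 5287]
head 173 [0.623  0.0305 0.1212] [[0.601, 0.018, 0.103], [0.645, 0.044, 0.13]] ((0.6236695647239685, 0.030604153871536255), (0.04643899202346802, 0.02313089929521084), 16.017353057861328)
head 56 [0.6116 0.248  0.1356] [[0.607, 0.246, 0.088], [0.618, 0.253, 0.195]] ((0.6113730669021606, 0.24874959886074066), (0.006551599595695734, 0.01223725639283657), 68.33360290527344)
head 192 [0.5642 0.2206 0.1045] [[0.542, 0.207, 0.088], [0.587, 0.234, 0.114]] ((0.5647216439247131, 0.22168058156967163), (0.04611683636903763, 0.021497832611203194), 17.853944778442383)
cam 1011 [ 0.08872315 -0.9960563   0.4275816  -0.27487218] [[0.4, -0.401, 0.06], [0.428, -0.274, 0.07], [0.45, -0.153, 0.083]]
scene bench z 0.0013255072439223303
plate ((0.6184818744659424, 0.13222548365592957), (0.18237057328224182, 0.3027684688568115), 17.16790008544922) [ 182  221   83  117 5533]
head 225 [0.621  0.0328 0.116 ] [[0.6, 0.016, 0.087], [0.643, 0.044, 0.13]] ((0.6227039098739624, 0.03073452226817608), (0.04598122462630272, 0.022603139281272888), 16.631919860839844)
head 158 [0.6089 0.2533 0.1448] [[0.606, 0.246, 0.088], [0.615, 0.257, 0.197]] ((0.6093521118164062, 0.25258439779281616), (0.012839377857744694, 0.008361912332475185), 58.05425262451172)
head 249 [0.5626 0.2224 0.1043] [[0.541, 0.206, 0.088], [0.585, 0.235, 0.114]] ((0.5639232993125916, 0.22114723920822144), (0.04623033106327057, 0.024279464036226273), 18.952720642089844)
cam 604 [ 0.0936375  -0.99560636  0.42449644 -0.26160666] [[0.395, -0.401, 0.06], [0.424, -0.25, 0.072], [0.458, -0.154, 0.083]]
```

View pics/t1.png

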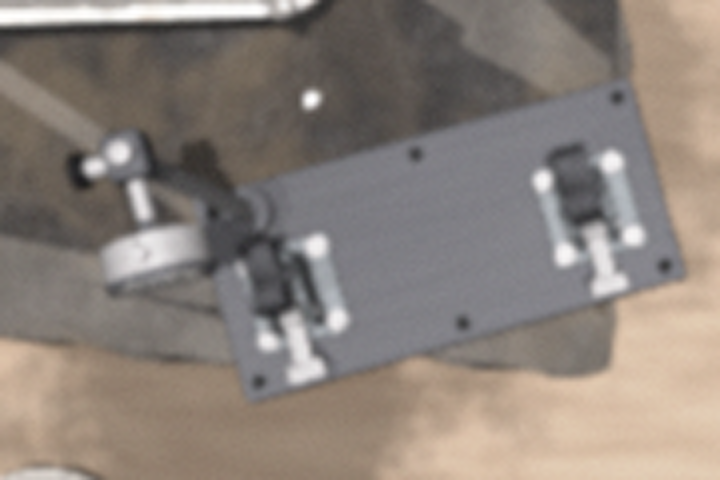

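View pics/s1.png

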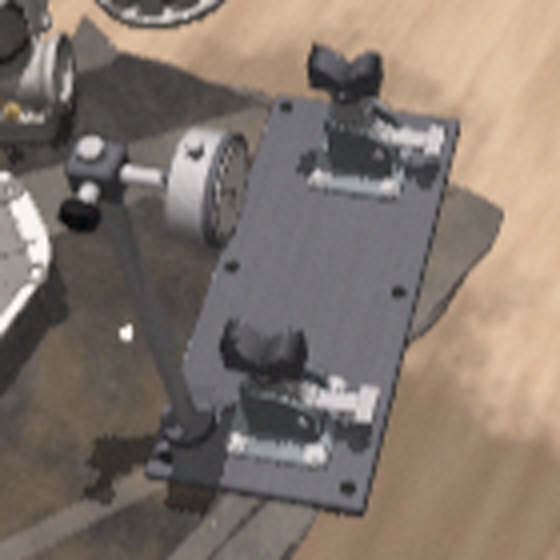

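View pics/t2.png

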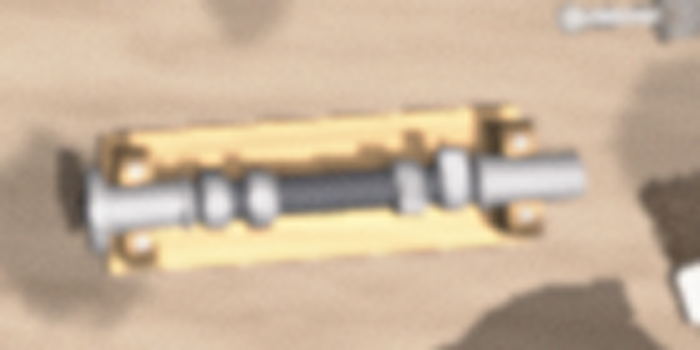

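Run:
```python
from h import *
c=cam('wrist','w0'); print(c['camera_matrix'].round(1).tolist(),c['world_from_camera'].round(3).tolist())
from scipy.spatial.transform import Rotation as R
o=sensors.get_obs(); Rt=R.from_euler('xyz',o['tcp_rot'],degrees=True).as_matrix()
W=c['world_from_camera']; print('cam in tool',Rt.T@(W[:3,3]-o['ee_pos']),(Rt.T@W[:3,:3]).round(2).tolist())
```

```text
[[333.6, 0.0, 277.4], [0.0, 333.6, 216.4], [0.0, 0.0, 1.0]] [[0.426, 0.874, 0.234, 0.294], [-0.905, 0.411, 0.11, -0.47], [-0.0, -0.259, 0.966, 0.375], [0.0, 0.0, 0.0, 1.0]]
cam in tool [ 0.00049413 -0.143516    0.06565987] [[1.0, 0.0, 0.0], [0.0, 0.26, -0.97], [-0.0, 0.97, 0.26]]
```

View pics/w0.png

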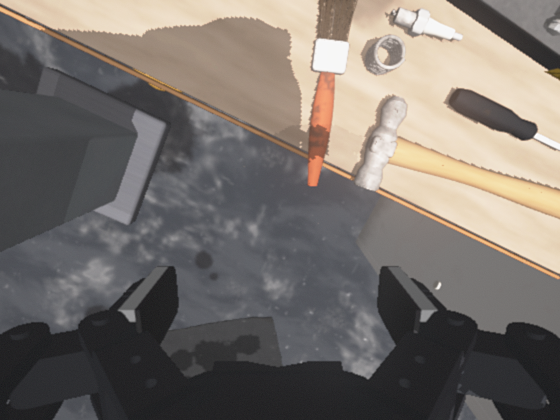

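```bash
cat >> h.py <<'E'
from scipy.spatial.transform import Rotation as Rn
def rot(rpy): return Rn.from_euler('xyz',rpy,degrees=True).as_matrix()
def rel(pos,rpy,p0=None,r0=None):
    o=sensors.get_obs(); p0=o['ee_pos'] if p0 is None else np.array(p0); r0=o['tcp_rot'] if r0 is None else r0
    A=rot(r0); B=rot(rpy)
    return (A.T@(np.array(pos)-p0)*100).round(2).tolist(), np.degrees(Rn.from_matrix(A.T@B).as_rotvec()).round(2).tolist()
YAW=17.3
a=np.radians(YAW); FX=np.array([np.cos(a),np.sin(a),0]); FY=np.array([-np.sin(a),np.cos(a),0]); FZ=np.array([0,0,1.])
LOW=np.array([.564,.2213,.101]); SET=np.array([.6234,.0307,.117])
def proptcp(back=0,dx=-.004,dz=.004,roll=-40,dy=0):
    Y=rot([roll,0,YAW-90])[:,1]; return LOW+dx*FX+dy*FY+dz*FZ+(.0187-back)*Y
E
python3 - <<'E'
from h import *
t=proptcp(.13); print(t, rel(t,[-40,0,YAW-90]), rel([.40,.0,.25],[-60,0,-70]))
E
```

```text
[0.47877734 0.1947561  0.17654226] ([-52.24, 5.47, 51.61], [49.92, 7.39, -3.45]) ([-37.97, -1.87, 36.19], [29.98, 5.08, -1.36])
```

Request:
arm_command:
  rows: [-24, 0, 24, 10, 2, 0, 0.2, -38, 0, 37, 30, 5, -1.4, 0.2, -38, 0, 37, 30, 5, -1.4, 0.2, -38, 0, 37, 30, 5, -1.4, 0.2, -38, 0, 37, 30, 5, -1.4, 0.2, -38, 0, 37, 30, 5, -1.4, 0.2, -38, 0, 37, 30, 5, -1.4, 0.2, -38, 0, 37, 30, 5, -1.4, 0.2, -38, 0, 37, 30, 5, -1.4, 0.2, -38, 0, 37, 30, 5, -1.4, 0.2, -38, 0, 37, 30, 5, -1.4, 0.2, -38, 0, 37, 30, 5, -1.4, 0.2]

```text
time: 2.35
ee_pos: [0.3932, -0.0364, 0.2319]
tcp_rot: [-59.9, -0.1, -70.0]
wrist_force: [0.2, -0.6, -0.7]
opening: 0.0511
```

Run:
```python
from h import *
o=sensors.get_obs(); print(o['time'],o['q'].round(1),o['ee_pos'],o['tcp_rot'],o['opening'])
t=proptcp(.13); print(t, rel(t,[-40,0,YAW-90]))
```

```text
2.35 [-18.2 -43.2 -31.2  77.5  18.  145.7] [ 0.39323366 -0.03639544  0.23185358] [-59.89076166  -0.12410397 -69.96054062] 0.05110258645195393
[0.47877734 0.1947561  0.17654226] ([-18.8, 12.75, 11.05], [19.88, 2.19, -1.68])
```

```bash
cat >> h.py <<'E'
def proptcp(back=0,dx=-.004,dz=.004,t=40,dy=0):
    Y=rot([-180+t,0,YAW+90])[:,1]; return LOW+dx*FX+dy*FY+dz*FZ+(.0187-back)*Y
PR=lambda t=40:[-180+t,0,YAW+90]
E
python3 - <<'E'
from h import *
t=proptcp(.13); print(t, rel(t,PR()))
o=sensors.get_obs(); A=rot(o['tcp_rot']);B=rot(PR())
print(Rn.from_matrix(A.T@B@rot([0,0,0])).as_rotvec(degrees=True))
C=Rn.from_matrix(A.T@B)*Rn.from_rotvec([0,180,0],degrees=True); print(C.as_rotvec(degrees=True))
for s in (-60,-120): print((C*Rn.from_rotvec([0,s,0],degrees=True)).as_rotvec(degrees=True).round(1))
E
```

```text
[0.47877734 0.1947561  0.17654226] ([-18.8, 12.75, 11.05], [-2.59, -175.13, -30.7])
[  -2.58849241 -175.13341948  -30.70395865]
[19.88398231  2.18767938 -1.676316  ]
[ 17.1 -57.2 -11.9]
[  10.2 -116.4  -21.6]
```

Request:
arm_command:
  rows: [-4, 0, 2, 17, -57, -12, 0.2, -8, 0, 5, 17, -57, -12, 0.2, -12, 0, 8, 17, -57, -12, 0.2, -16, 2, 11, 17, -57, -12, 0.2, -19, 5, 11, 17, -57, -12, 0.2, -19, 8, 11, 17, -57, -12, 0.2, -19, 10, 11, 17, -57, -12, 0.2, -19, 10, 11, 17, -57, -12, 0.2, -19, 10, 11, 10, -116, -22, 0.2, -19, 10, 11, 10, -116, -22, 0.2, -19, 10, 11, 10, -116, -22, 0.2, -19, 10, 11, 10, -116, -22, 0.2]

```text
time: 3.35
ee_pos: [0.472, 0.1947, 0.2001]
tcp_rot: [-81.8, -46.2, 3.5]
wrist_force: [-0.1, -0.6, -0.5]
opening: 0.051
```

Run:
```python
from h import *
o=sensors.get_obs(); print(o['time'],o['q'].round(1),o['ee_pos'],o['tcp_rot'],o['opening'])
t=proptcp(.13); print(t, rel(t,PR()))
```

```text
3.35 [ 27.6 -48.5 -46.2  46.3  -9.3 106.7] [0.47202375 0.19470936 0.20006303] [-81.80147992 -46.22401448   3.47865574] 0.051020725242826484
[0.47877734 0.1947561  0.17654226] ([-1.23, 2.09, -0.34], [-0.78, -99.43, -4.18])
```

Run:
```python
from h import *
t=proptcp(.09,dz=.006,t=50); print(t, rel(t,PR(50)))
```

```text
[0.51642355 0.20648159 0.16161897] ([0.34, 5.98, 0.05], [6.57, -99.49, 4.51])
```

Request:
arm_command:
  rows: [0.3, 1, 0, 4, -60, 3, 0.2, 0.3, 2, 0, 4, -60, 3, 0.2, 0.3, 3, 0, 4, -60, 3, 0.2, 0.3, 4, 0, 4, -60, 3, 0.2, 0.3, 4, 0, 4, -60, 3, 0.2, 0.3, 4, 0, 4, -60, 3, 0.2, 0.3, 4, 0, 4, -60, 3, 0.2, 0.3, 4, 0, 4, -60, 3, 0.2, 0.3, 4, 0, 6.6, -99.5, 4.5, 0.2, 0.3, 4, 0, 6.6, -99.5, 4.5, 0.2, 0.3, 4, 0, 6.6, -99.5, 4.5, 0.2, 0.3, 4, 0, 6.6, -99.5, 4.5, 0.2]

```text
time: 4.35
ee_pos: [0.5024, 0.202, 0.175]
tcp_rot: [-130.0, -9.4, 97.1]
wrist_force: [-0.2, -0.6, -0.3]
opening: 0.0509
```

Request:
arm_command:
  rows: [0, 0, 0, 0, -14.3, 0, 0.2, 0, 0, 0, 0, -14.3, 0, 0.2, 0, 0, 0, 0, -14.3, 0, 0.2]

```text
time: 4.6
ee_pos: [0.5024, 0.2021, 0.1749]
tcp_rot: [-130.9, -0.1, 108.0]
wrist_force: [0.4, -0.5, 0.4]
opening: 0.0512
```

Run:
```python
from h import *
o=sensors.get_obs(); print(o['time'],o['q'].round(1),o['ee_pos'],o['tcp_rot'],o['opening'])
t=proptcp(.09,dz=.006,t=50); print(t, rel(t,PR(50)))
c=cam('wrist','w1'); 
P=cloud(c); np.save('w1.npy',P)
print(sensors.get_obs()['time'])
```

```text
4.6 [ 23.9 -38.  -41.   46.2  -3.8   4.6] [0.5023947  0.20209685 0.17491858] [-1.30907177e+02 -1.10210048e-01  1.07971605e+02] 0.051154745516236576
[0.51642355 0.20648159 0.16161897] ([-0.02, 1.97, -0.24], [0.91, 0.44, 0.52])
4.65
```

View pics/w1.png

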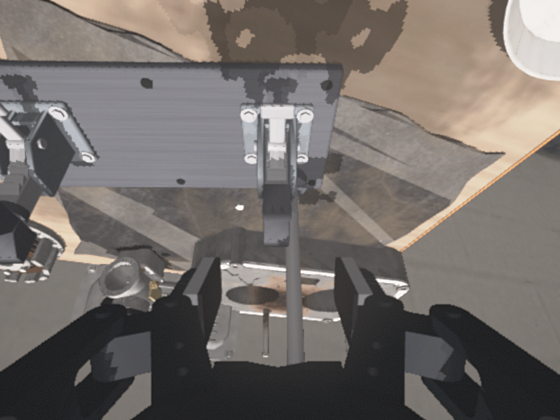

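Run:
```python
from h import *
P=np.load('w1.npy'); im=cv2.imread('pics/w1.png')
for n,C in (('low',LOW),('set',SET)):
    d=P-C; f=np.stack([d@FX,d@FY,d[...,2]],-1)
    m=(abs(f[...,0])<.035)&(abs(f[...,1])<.03)&(abs(f[...,2])<.03)
    q=f[m]; print(n,len(q),np.percentile(q,[1,5,50,95,99],axis=0).round(4).tolist())
    u=np.argwhere(m); print(u.min(0),u.max(0))
    # y extents for z in head
    for z0,z1 in ((-.02,-.013),(-.012,-.004),(-.004,.004),(.004,.013)):
        k=m&(f[...,2]>z0)&(f[...,2]<z1); 
        if k.sum()>5: print(z0,k.sum(),np.percentile(f[k][:,1],[2,98]).round(4),np.percentile(f[k][:,0],[2,98]).round(4))
```

```text
low 1968 [[-0.0225, -0.0139, -0.0299], [-0.0221, -0.0104, -0.0294], [-0.0157, -0.0007, 0.0041], [0.0181, 0.009, 0.0119], [0.0234, 0.0128, 0.0123]]
[175 257] [246 295]
-0.02 78 [-0.0123  0.011 ] [-0.022   0.0035]
-0.012 249 [-0.01    0.0091] [-0.0226 -0.0203]
-0.004 427 [-0.0099  0.009 ] [-0.0223  0.0084]
0.004 990 [-0.0103  0.0094] [-0.0224  0.0234]
set 2105 [[-0.017, -0.0048, -0.0296], [-0.012, -0.001, -0.0277], [0.004, 0.0087, -0.0056], [0.0211, 0.0104, 0.0115], [0.0229, 0.0115, 0.012]]
[192   0] [263  36]
-0.02 262 [0.0029 0.0119] [-0.0137  0.0157]
-0.012 471 [0.008  0.0102] [-0.0175  0.0221]
-0.004 488 [-0.0004  0.0101] [-0.012   0.0223]
0.004 473 [-0.0055  0.01  ] [0.0066 0.023 ]
```

Run:
```python
from h import *
for b in (.05,0): print(rel(proptcp(b,dz=.005,t=50,dy=-.0004),PR(50)))
```

```text
([-0.09, 6.04, -0.11], [0.91, -0.01, 0.52])
([-0.14, 11.04, -0.03], [0.91, -0.01, 0.52])
```

Request:
arm_command:
  rows: [0, 3, 0, 0.9, 0, 0.5, 0.2, -0.1, 6, 0, 0.9, 0, 0.5, 0.2, -0.1, 8, 0, 0.9, 0, 0.5, 0.2, -0.1, 10, 0, 0.9, 0, 0.5, 0.2, -0.1, 11, 0, 0.9, 0, 0.5, 0.2, -0.1, 11, 0, 0.9, 0, 0.5, 0.2]

```text
time: 5.15
ee_pos: [0.5709, 0.2233, 0.0891]
tcp_rot: [-129.8, -0.0, 107.3]
wrist_force: [0.2, -0.4, -0.9]
opening: 0.0512
```

Run:
```python
from h import *
o=sensors.get_obs(); print(o['time'],o['q'].round(1),o['ee_pos'],o['tcp_rot'],o['opening'],o['wrist_force'])
print(rel(proptcp(0,dz=.005,t=50,dy=-.0004),PR(50)))
cam('wrist','w2')
```

```text
5.15 [ 23.1 -23.2 -41.3  32.2  -3.7   4.5] [0.57087793 0.22328202 0.08911184] [-1.29800440e+02 -4.14523911e-02  1.07250678e+02] 0.05123813462568072 [ 0.24158808 -0.36581507 -0.94836344]
([-0.02, -0.14, -0.23], [-0.2, -0.06, 0.0])
```

View pics/w2.png

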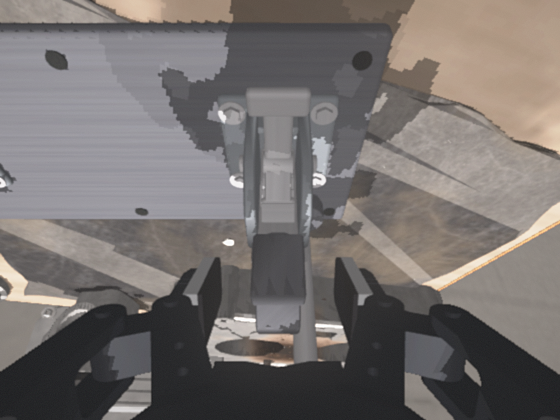

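Request:
arm_command:
  rows: [0, -0.1, -0.2, 0, 0, 0, 0.2, 0, -0.1, -0.2, 0, 0, 0, -1, 0, -0.1, -0.2, 0, 0, 0, -1, 0, -0.1, -0.2, 0, 0, 0, -1, 0, -0.1, -0.2, 0, 0, 0, -1, 0, -0.1, -0.2, 0, 0, 0, -1, 0, -0.1, -0.2, 0, 0, 0, -1, 0, -0.1, -0.2, 0, 0, 0, -1]
  force: 60

```text
time: 5.87
ee_pos: [0.5723, 0.2238, 0.0954]
tcp_rot: [-130.1, 0.0, 107.4]
wrist_force: [-6.4, -2.2, 6.6]
opening: 0.0183
```

Run:
```python
from h import *
o=sensors.get_obs(); print(o['time'],o['ee_pos'],o['tcp_rot'],o['opening'],o['wrist_force'])
print(rot(o['tcp_rot']).T@[0,0,.8], rot(o['tcp_rot']).T@[0,0,1.8])
```

```text
5.8667 [0.57231866 0.22382049 0.09536178] [-1.30118569e+02  3.95956606e-02  1.07366587e+02] 0.01833697582284393 [-6.35382756 -2.17102132  6.59111988]
[-5.52859673e-04 -6.11769935e-01 -5.15497081e-01] [-1.24393426e-03 -1.37648235e+00 -1.15986843e+00]
```

Request:
arm_command:
  rows: [0, -0.15, -0.13, 0, 0, 0, -1, 0, -0.3, -0.26, 0, 0, 0, -1, 0, -0.46, -0.38, 0, 0, 0, -1, 0, -0.61, -0.51, 0, 0, 0, -1, 0, -0.61, -0.51, 0, 0, 0, -1]

```text
time: 6.28
ee_pos: [0.5722, 0.2238, 0.102]
tcp_rot: [-130.0, 0.0, 107.4]
wrist_force: [4.5, 0.4, -3.6]
opening: 0.0185
```

Run:
```python
from h import *
c=cam('top'); P=cloud(c)
def tops(P):
  for n,C in (('low',LOW),('set',SET)):
    d=P-C; f=np.stack([d@FX,d@FY,P[...,2]],-1)
    m=(abs(f[...,0])<.03)&(abs(f[...,1])<.009)&(P[...,2]>.09)&(P[...,2]<.15); q=f[m][:,2]
    print(n,len(q),np.percentile(q,[50,90,95,98]).round(4))
tops(P); tops(cloud(cam('scene','s3')))
```

```text
low 115 [0.114  0.1193 0.1201 0.1219]
set 149 [0.1236 0.128  0.1286 0.1293]
low 73 [0.1174 0.1203 0.121  0.1247]
set 179 [0.1198 0.1296 0.1302 0.1315]
```

View pics/s3.png

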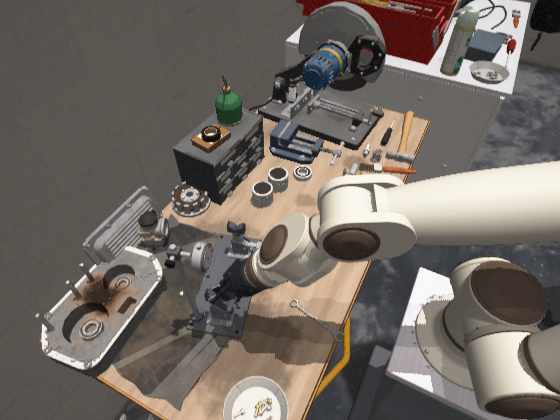

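Request:
arm_command:
  rows: [0, -0.15, -0.13, 0, 0, 0, -1, 0, -0.3, -0.25, 0, 0, 0, -1, 0, -0.45, -0.38, 0, 0, 0, -1, 0, -0.6, -0.5, 0, 0, 0, -1, 0, -0.75, -0.63, 0, 0, 0, -1, 0, -0.85, -0.71, 0, 0, 0, -1, 0, -0.85, -0.71, 0, 0, 0, -1]

```text
time: 6.97
ee_pos: [0.5722, 0.2237, 0.1129]
tcp_rot: [-130.0, 0.1, 107.4]
wrist_force: [5.5, 1.5, -3.9]
opening: 0.0187
```

```bash
cat >> h.py <<'E'
def tops(P):
  for n,C in (('low',LOW),('set',SET)):
    d=P-C; f=np.stack([d@FX,d@FY,P[...,2]],-1)
    m=(abs(f[...,0])<.03)&(abs(f[...,1])<.009)&(P[...,2]>.09)&(P[...,2]<.15); q=f[m][:,2]
    print(n,len(q),np.percentile(q,[50,90,95,98]).round(4))
E
python3 - <<'E'
from h import *
o=sensors.get_obs(); print(o['ee_pos'],o['opening'],o['wrist_force'])
tops(cloud(cam('top'))); tops(cloud(cam('scene')))
E
```

```text
[0.57215546 0.22374334 0.11285052] 0.018668452549523543 [ 5.53963285  1.51630866 -3.88009152]
low 119 [0.1253 0.1298 0.1308 0.1321]
set 149 [0.1225 0.1282 0.1292 0.1296]
low 72 [0.1276 0.1318 0.1328 0.1383]
set 187 [0.119  0.1292 0.1298 0.1305]
```

Request:
arm_command:
  rows: [0, 0, 0, 0, 0, 0, 0.2, 0, 0, 0, 0, 0, 0, 0.2, 0, 0, 0, 0, 0, 0, 0.2, 0, 0, 0, 0, 0, 0, 0.2, 0, -2, 0, 0, 0, 0, 0.2, 0, -5, 0, 0, 0, 0, 0.2, 0, -8, 0, 0, 0, 0, 0.2, 0, -10, 0, 0, 0, 0, 0.2, 0, -10, 0, 0, 0, 0, 0.2]

```text
time: 7.82
ee_pos: [0.5106, 0.2048, 0.1948]
tcp_rot: [-130.4, 0.0, 107.4]
wrist_force: [0.6, -0.3, 1.4]
opening: 0.0513
```

Run:
```python
from h import *
o=sensors.get_obs(); print(o['ee_pos'],o['opening'],o['wrist_force'])
tops(cloud(cam('top'))); tops(cloud(cam('scene')));P=cloud(cam('wrist','w4')); tops(P)
```

```text
[0.51061363 0.20483956 0.19482512] 0.051319138088269406 [ 0.63000813 -0.3135118   1.3800053 ]
low 161 [0.1224 0.1275 0.1288 0.1306]
set 147 [0.123  0.1291 0.1299 0.1305]
low 228 [0.121  0.1292 0.1299 0.1305]
set 178 [0.121  0.1296 0.13   0.1315]
low 1699 [0.1226 0.1288 0.1291 0.1293]
set 1353 [0.1177 0.1284 0.1288 0.129 ]
```

View pics/w4.png

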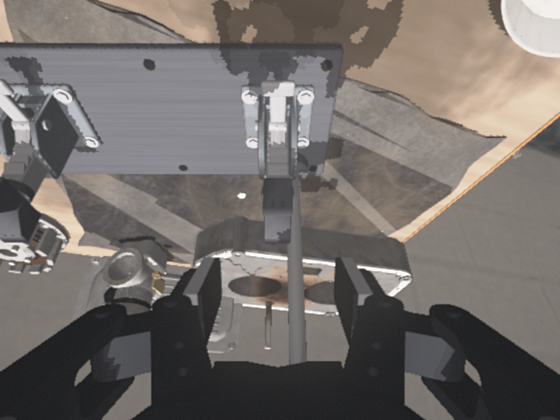

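Run:
```python
from h import *
print(rel([.43,-.27,.20],[-90,0,-175]))
```

```text
([-42.89, -14.9, 16.09], [33.58, -74.2, -27.06])
```

Request:
arm_command:
  rows: [-14, -7, 6, 10, -22, -8, 0.8, -43, -15, 16, 33.6, -74, -27, 0.8, -43, -15, 16, 33.6, -74, -27, 0.8, -43, -15, 16, 33.6, -74, -27, 0.8, -43, -15, 16, 33.6, -74, -27, 0.8, -43, -15, 16, 33.6, -74, -27, 0.8, -43, -15, 16, 33.6, -74, -27, 0.8, -43, -15, 16, 33.6, -74, -27, 0.8, -43, -15, 16, 33.6, -74, -27, 0.8, -43, -15, 16, 33.6, -74, -27, 0.8, -43, -15, 16, 33.6, -74, -27, 0.8, -43, -15, 16, 33.6, -74, -27, 0.8]

```text
time: 8.97
ee_pos: [0.4358, -0.2378, 0.1988]
tcp_rot: [-93.5, 2.3, 177.4]
wrist_force: [0.8, -0.9, 0.4]
opening: 0.0768
```

Run:
```python
from h import *
o=sensors.get_obs(); print(o['q'].round(1),o['ee_pos'],o['tcp_rot'],o['opening'],o['wrist_force'])
print(rel([.43,-.277,.20],[-90,0,-175]))
```

```text
[ -31.    -3.3   -2.    91.     4.2 -118.5] [ 0.43581024 -0.23783405  0.19876376] [-93.50657122   2.26211401 177.41063794] 0.07683247213497273 [ 0.82433494 -0.92637975  0.36858465]
([0.4, -0.38, 3.92], [3.35, -7.52, -2.49])
```

Request:
arm_command:
  rows: [0.4, -0.4, 3.9, 3.4, -7.5, -2.5, 0.8, 0.4, -0.4, 3.9, 3.4, -7.5, -2.5, 0.8, 0.4, -0.4, 3.9, 3.4, -7.5, -2.5, 0.8]

```text
time: 9.22
ee_pos: [0.4303, -0.2754, 0.1998]
tcp_rot: [-90.0, 0.1, -175.4]
wrist_force: [0.2, -0.2, -1.0]
opening: 0.0767
```

Run:
```python
from h import *
o=sensors.get_obs(); print(o['ee_pos'],o['tcp_rot'])
c=cam('wrist','w5'); P=cloud(c); np.save('w5.npy',P)
for t in('cam_mid','cam_flange'):
    for d in models.spot_point(t,'wrist')[:2]:
        u,v=d['location']; print(t,round(d['conf'],2),np.round([u,v],1),pt(c,u,v).round(4),ptz(c,u,v,.06).round(4))
```

```text
[ 0.43026415 -0.27540039  0.19982718] [-9.00358453e+01  8.72695411e-02 -1.75373339e+02]
cam_mid 0.89 [281.2 202.4] [ 0.4282 -0.2805  0.072 ] [ 0.4278 -0.2779  0.06  ]
cam_mid 0.32 [281.7 185.9] [ 0.4289 -0.2945  0.0723] [ 0.4286 -0.2924  0.06  ]
cam_flange 0.76 [280.2 322.1] [ 0.4197 -0.1685  0.0726] [ 0.419  -0.1604  0.06  ]
cam_flange 0.63 [279.6 188. ] [ 0.4305 -0.2925  0.0716] [ 0.4302 -0.2904  0.06  ]
```

View pics/w5.png

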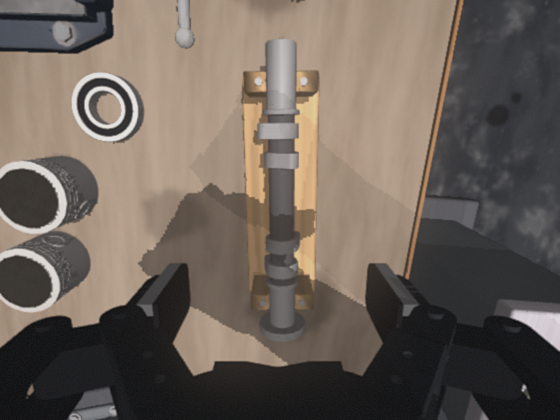

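Run:
```python
from h import *
P=np.load('w5.npy'); 
m=np.zeros(P.shape[:2],bool); m[30:345,250:315]=1
X,Y,Z=P[...,0],P[...,1],P[...,2]
q=P[m&(Z>.0625)]
# symmetric dark mid part + journals
j=P[m&(Z>.066)&(abs(X-.428)<.04)]
vx,vy,x0,y0=cv2.fitLine(j[:,:2].astype(np.float32),cv2.DIST_HUBER,0,.01,.01).ravel(); 
if vy<0: vx,vy=-vx,-vy
d=np.array([vx,vy]); s=(q[:,:2]-[.428,-.277])@d; print('dir yaw',np.degrees(np.arctan2(-vx,vy)), 'ax range',np.percentile(s,[0,.3,99.7,100]).round(4))
t=(q[:,:2]-[.428,-.277])@[d[1],-d[0]]
for a in range(-13,14):
    k=(s>a*.01-.005)&(s<a*.01+.005)
    if k.sum()>5: print(a,k.sum(),'t',np.percentile(t[k],[2,98]).round(4),'zmax',np.percentile(q[k,2],95).round(4))
```

```text
dir yaw 5.2145185 ax range [-0.1274 -0.1266  0.1216  0.1233]
-13 91 t [-0.0117  0.0104] zmax 0.0727
-12 435 t [-0.0116  0.0105] zmax 0.0731
-11 427 t [-0.0117  0.01  ] zmax 0.073
-10 414 t [-0.0117  0.0101] zmax 0.0732
-9 399 t [-0.0117  0.0103] zmax 0.0731
-8 411 t [-0.0132  0.0121] zmax 0.0753
-7 426 t [-0.0133  0.0168] zmax 0.0751
-6 520 t [-0.0142  0.0176] zmax 0.0756
-5 343 t [-0.0111  0.0102] zmax 0.0724
-4 465 t [-0.0138  0.0134] zmax 0.0799
-3 316 t [-0.0126  0.0112] zmax 0.0794
-2 303 t [-0.0112  0.0099] zmax 0.0723
-1 303 t [-0.0112  0.0101] zmax 0.0724
0 289 t [-0.0103  0.0102] zmax 0.0724
1 269 t [-0.0103  0.0095] zmax 0.0723
2 273 t [-0.0103  0.0097] zmax 0.0722
3 361 t [-0.0129  0.0125] zmax 0.0753
4 267 t [-0.0139  0.0126] zmax 0.0755
5 330 t [-0.0129  0.012 ] zmax 0.0748
6 315 t [-0.014   0.0139] zmax 0.0755
7 306 t [-0.0132  0.0132] zmax 0.0753
8 210 t [-0.0113  0.0107] zmax 0.0733
9 250 t [-0.0114  0.0108] zmax 0.0734
10 245 t [-0.0114  0.011 ] zmax 0.0734
11 506 t [-0.0181  0.0186] zmax 0.0805
12 372 t [-0.0197  0.0197] zmax 0.0829
```

Run:
```python
from h import *
print(rel([.4276,-.272,.042],[-90,0,-174.8]))
```

```text
([0.32, 15.93, -0.17], [0.02, -0.55, -0.24])
```

Request:
arm_command:
  rows: [0.3, 3, -0.1, 0, -0.5, -0.2, -0.1, 0.3, 7, -0.2, 0, -0.5, -0.2, -0.1, 0.3, 10, -0.2, 0, -0.5, -0.2, -0.1, 0.3, 10, -0.2, 0, -0.5, -0.2, -0.1, 0.3, 10, -0.2, 0, -0.5, -0.2, -0.1]

```text
time: 9.78
ee_pos: [0.4269, -0.2713, 0.1019]
tcp_rot: [-90.0, -0.0, -174.8]
wrist_force: [-0.2, 1.1, 0.5]
opening: 0.0385
```

Run:
```python
from h import *
o=sensors.get_obs(); print(o['ee_pos'],o['tcp_rot'],o['opening'])
print(rel([.4276,-.272,.042],[-90,0,-174.8]))
cam('wrist','w6')
```

```text
[ 0.42690546 -0.27134364  0.10186618] [-9.00219523e+01 -1.70924098e-02 -1.74784584e+02] 0.038535874106799005
([-0.06, 5.99, 0.07], [0.02, 0.02, 0.02])
```

View pics/w6.png

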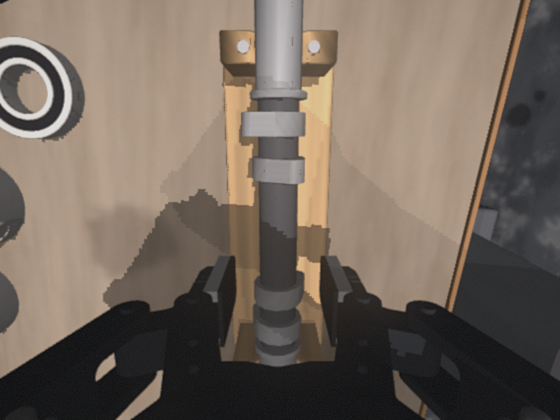

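Request:
arm_command:
  rows: [-0.1, 2, 0.1, 0, 0, 0, -0.1, -0.1, 4, 0.1, 0, 0, 0, -0.1, -0.1, 6, 0.1, 0, 0, 0, -0.1, -0.1, 6, 0.1, 0, 0, 0, -0.1, -0.1, 6, 0.1, 0, 0, 0, -1, -0.1, 6, 0.1, 0, 0, 0, -1, -0.1, 6, 0.1, 0, 0, 0, -1, -0.1, 6, 0.1, 0, 0, 0, -1, -0.1, 6, 0.1, 0, 0, 0, -1, -0.1, 6, 0.1, 0, 0, 0, -1]
  force: 90

```text
time: 10.67
ee_pos: [0.4272, -0.2741, 0.045]
tcp_rot: [-89.8, -0.1, -174.9]
wrist_force: [-15.8, -0.4, 4.8]
opening: 0.0197
```

Run:
```python
from h import *
o=sensors.get_obs(); print(o['ee_pos'],o['tcp_rot'],o['opening'],o['wrist_force'])
cam('wrist','w7')
```

```text
[ 0.42719438 -0.27405036  0.04495053] [-8.98435678e+01 -8.85072853e-02 -1.74859384e+02] 0.019650725576930914 [-15.7501705   -0.43684592   4.76899645]
```

View pics/w7.png

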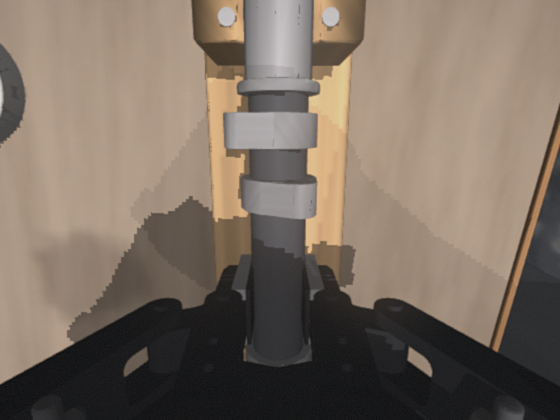

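Request:
arm_command:
  rows: [0, -1, 0, 0, 0, 0, -1, 0, -3, 0, 0, 0, 0, -1, 0, -6, 0, 0, 0, 0, -1, 0, -10, 0, 0, 0, 0, -1, 0, -12, 0, 0, 0, 0, -1, 0, -12, 0, 0, 0, 0, -1]

```text
time: 11.22
ee_pos: [0.4307, -0.2746, 0.1697]
tcp_rot: [-89.6, 0.5, -174.8]
wrist_force: [0.4, 0.2, -6.0]
opening: 0.0193
```

Run:
```python
from h import *
o=sensors.get_obs(); print(o['ee_pos'],o['tcp_rot'],o['opening'],o['wrist_force'],o['torque'],o['time'])
c=cam('wrist','w8'); P=cloud(c); Rt=rot(o['tcp_rot']); T=(P-o['ee_pos'])@Rt   # tool coords
m=np.zeros(P.shape[:2],bool); m[0:350,200:360]=1
m&=(T[...,1]<.02)&(abs(T[...,0])<.04)&(T[...,2]<.16)
q=T[m]
for a in range(-13,14):
    k=abs(q[:,2]-a*.01)<.005
    if k.sum()>5: print(a,k.sum(),np.percentile(q[k],[2,50,98],axis=0)[:,:2].round(4).tolist())
print(np.percentile(q[:,2],[0,.5,99.5,100]))
```

```text
[ 0.43073247 -0.27461614  0.16968618] [ -89.57766475    0.53439687 -174.79747104] 0.019254977824728518 [ 0.37774626  0.22457198 -6.01725541] [-0.07781884 -0.03405655  0.03086831] 11.2167
-3 115 [[-0.0147, -0.0209], [0.0087, -0.0183], [0.0138, -0.0119]]
-2 812 [[-0.0107, -0.0273], [-0.0006, -0.025], [0.0098, -0.0189]]
-1 1297 [[-0.0116, -0.0402], [-0.0002, -0.026], [0.0108, -0.0212]]
0 1766 [[-0.012, -0.0476], [-0.0004, -0.0265], [0.0111, -0.0214]]
1 5894 [[-0.0229, -0.0588], [-0.0002, -0.0363], [0.0224, -0.0093]]
2 3840 [[-0.0188, -0.0784], [0.0005, -0.0696], [0.0188, -0.0203]]
3 1271 [[-0.0106, -0.0275], [-0.001, -0.0255], [0.0098, -0.0187]]
4 1964 [[-0.0138, -0.0352], [0.0001, -0.0317], [0.0122, -0.0203]]
5 2065 [[-0.0127, -0.0348], [0.0004, -0.0261], [0.0122, -0.0175]]
6 2340 [[-0.0181, -0.0308], [-0.0021, -0.0284], [0.0126, -0.0202]]
7 2453 [[-0.018, -0.0307], [-0.0019, -0.0278], [0.0124, -0.0199]]
8 2377 [[-0.0134, -0.0309], [-0.0003, -0.0266], [0.0126, -0.0166]]
9 2311 [[-0.0116, -0.0284], [-0.0003, -0.026], [0.0108, -0.0172]]
10 2267 [[-0.0117, -0.0283], [-0.0006, -0.0259], [0.0108, -0.0169]]
11 31 [[-0.012, -0.0217], [0.0105, -0.0178], [0.0117, -0.0151]]
[-0.0301163  -0.02322096  0.10372854  0.10717287]
```

View pics/w8.png

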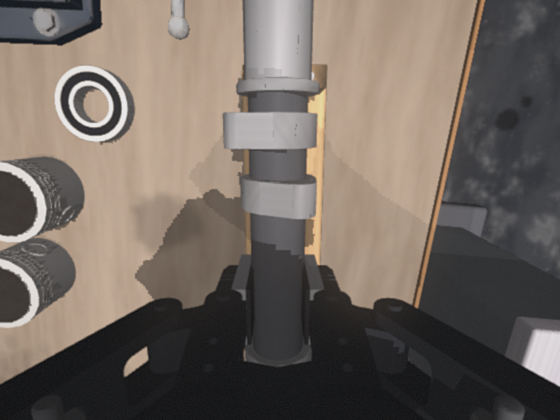

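```bash
cat >> h.py <<'E'
C0=(LOW+SET)/2
def camtcp(x,y,zaxis,off=.004,dax=.016,rpy=(-90,0,YAW-180)):
    """TCP so that cam_mid is at fixture x,y with axis height zaxis"""
    p=C0+x*FX+(y+off)*FY; p[2]=zaxis-dax; return p
E
python3 - <<'E'
from h import *
p=camtcp(-.15,.003,.170); print(p,rel(p,[-90,0,YAW-180]))
p=camtcp(-.0,.003,.170); print(p,rel(p,[-90,0,YAW-180]))
E
```

```text
[0.44840426 0.08807709 0.154     ] ([-5.1, 1.07, -35.92], [-0.33, -12.1, -0.34])
[0.59161838 0.13268333 0.154     ] ([-19.77, 1.15, -39.06], [-0.33, -12.1, -0.34])
```

Request:
arm_command:
  rows: [0, 0, -1, -0.3, -1, -0.3, -1, 0, 0, -4, -0.3, -2, -0.3, -1, -1, 0, -7.5, -0.3, -4, -0.3, -1, -1, 0.5, -11, -0.3, -5, -0.3, -1, -2, 0.5, -14.5, -0.3, -6, -0.3, -1, -2, 0.5, -18, -0.3, -7, -0.3, -1, -3, 1, -21.5, -0.3, -8, -0.3, -1, -3, 1, -25, -0.3, -9, -0.3, -1, -4, 1, -28.5, -0.3, -10, -0.3, -1, -4, 1, -32, -0.3, -11, -0.3, -1, -5, 1, -35, -0.3, -12, -0.3, -1, -5, 1, -36, -0.3, -12, -0.3, -1]

```text
time: 12.27
ee_pos: [0.445, 0.0934, 0.15]
tcp_rot: [-90.3, -0.3, -162.5]
wrist_force: [-1.0, 0.6, -6.4]
opening: 0.0189
```

Run:
```python
from h import *
o=sensors.get_obs(); print(o['q'].round(1),o['ee_pos'],o['tcp_rot'],o['opening'],o['wrist_force'],o['time'])
p=camtcp(-.15,.003,.170); print(p,rel(p,[-90,0,YAW-180]))
p=camtcp(-.0,.003,.170); print(p,rel(p,[-90,0,YAW-180]))
cam('top','t9'); cam('scene','s9')
```

```text
[ 11.7  -8.6 -12.1  86.8   0.3 -95.8] [0.44496872 0.09338106 0.150013  ] [ -90.3286618    -0.33298691 -162.52835093] 0.018918649469122976 [-1.01804823  0.56962454 -6.37049112] 12.2667
[0.44840426 0.08807709 0.154     ] ([-0.17, -0.4, 0.61], [0.33, 0.17, 0.33])
[0.59161838 0.13268333 0.154     ] ([-15.17, -0.49, 0.65], [0.33, 0.17, 0.33])
```

View pics/t9.png

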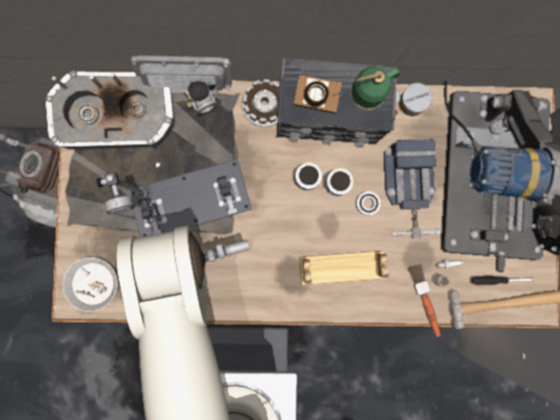

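View pics/s9.png

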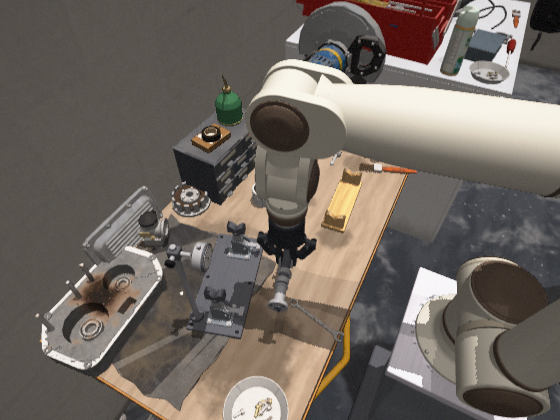

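Run:
```python
from h import *
o=sensors.get_obs(); T=o['ee_pos']
for n in('scene','top'):
    P=cloud(cam(n)); d=P-T; f=np.stack([d@FX,d@FY,P[...,2]],-1)
    m=(abs(f[...,0])<.2)&(abs(f[...,1])<.2)&(P[...,2]>.09)&(P[...,0]<.53)
    q=f[m]
    for z in np.arange(.1,.7,.03):
        k=abs(q[:,2]-z)<.015
        if k.sum()>5: print(n,round(z,2),k.sum(),'x',np.percentile(q[k,0],[1,99]).round(3),'y',np.percentile(q[k,1],[1,99]).round(3))
```

```text
scene 0.16 340 x [-0.023  0.02 ] y [-0.019  0.121]
scene 0.19 613 x [-0.035  0.037] y [-0.022  0.119]
scene 0.22 324 x [-0.054  0.056] y [-0.013  0.016]
scene 0.25 443 x [-0.064  0.063] y [-0.014  0.019]
scene 0.28 159 x [-0.039  0.038] y [-0.003  0.036]
scene 0.31 399 x [-0.037  0.034] y [-0.006  0.036]
scene 0.34 225 x [-0.038  0.035] y [0.006 0.038]
scene 0.37 407 x [-0.039  0.038] y [0.005 0.039]
scene 0.4 377 x [-0.043  0.044] y [0.017 0.042]
scene 0.43 608 x [-0.055  0.05 ] y [-0.005  0.049]
scene 0.46 895 x [-0.054  0.049] y [-0.015  0.049]
scene 0.49 967 x [-0.043  0.05 ] y [0.005 0.046]
scene 0.52 450 x [-0.046  0.049] y [0.019 0.054]
scene 0.55 1687 x [-0.197  0.05 ] y [0.043 0.073]
scene 0.58 3232 x [-0.198  0.056] y [0.043 0.076]
scene 0.61 5895 x [-0.197  0.047] y [-0.038  0.072]
scene 0.64 4185 x [-0.198  0.027] y [-0.047  0.053]
top 0.16 281 x [-0.014  0.017] y [-0.13  -0.029]
top 0.19 217 x [-0.012  0.016] y [-0.129 -0.031]
top 0.28 11 x [-0.016  0.008] y [-0.038 -0.035]
top 0.31 11 x [-0.011  0.011] y [-0.039 -0.037]
top 0.43 23 x [-0.045  0.041] y [-0.053 -0.044]
top 0.46 42 x [-0.047  0.042] y [-0.052 -0.041]
top 0.52 6 x [-0.065 -0.046] y [-0.047 -0.045]
top 0.55 67 x [-0.089  0.043] y [-0.063 -0.043]
top 0.58 646 x [-0.198  0.058] y [-0.064  0.063]
top 0.61 7792 x [-0.195  0.049] y [-0.06   0.065]
top 0.64 5975 x [-0.198  0.027] y [-0.05  0.05]
```

Request:
arm_command:
  rows: [-1, -0.4, 0.6, 0.3, 0.2, 0.3, -1, -3, -0.4, 0.6, 0.3, 0.2, 0.3, -1, -6, -0.4, 0.6, 0.3, 0.2, 0.3, -1, -8, -0.4, 0.6, 0.3, 0.2, 0.3, -1, -9, -0.4, 0.6, 0.3, 0.2, 0.3, -1, -9, -0.4, 0.6, 0.3, 0.2, 0.3, -1, -9, -0.4, 0.6, 0.3, 0.2, 0.3, -1]

```text
time: 13.05
ee_pos: [0.5335, 0.1095, 0.155]
tcp_rot: [-89.9, -0.0, -163.1]
wrist_force: [-0.2, 0.6, -6.8]
opening: 0.0193
```

Run:
```python
from h import *
o=sensors.get_obs(); print(o['ee_pos'],o['tcp_rot'],o['opening'],o['wrist_force'],o['time'])
p=camtcp(-.0,.003,.170); print(p,rel(p,[-90,0,YAW-180]))
c=cam('scene','s10'); cv2.imwrite('pics/s10c.png',cv2.resize(c['pixels'][190:340,160:320],None,fx=4,fy=4,interpolation=2))
P=cloud(c); d=P-C0; f=np.stack([d@FX,d@FY,P[...,2]],-1); np.save('f10.npy',f)
P=cloud(cam('top')); d=P-C0; f2=np.stack([d@FX,d@FY,P[...,2]],-1)
P=cloud(cam('wrist','w10')); d=P-C0; f3=np.stack([d@FX,d@FY,P[...,2]],-1)
for nn,f in (('s',f),('t',f2),('w',f3)):
    m=(f[...,0]>-.11)&(f[...,0]<-.02)&(abs(f[...,1])<.15)&(f[...,2]>.14)&(f[...,2]<.20)&(abs(f[...,1])>.03); q=f[m]
    print(nn,np.percentile(q[:,1],[.2,99.8]))
    for a in (-12,-11,-10,-9,9,10,11,12):
        k=abs(q[:,1]-a*.01)<.005
        if k.sum()>5: print(a,k.sum(),'x',np.percentile(q[k,0],[2,98]).round(4),'z',np.percentile(q[k,2],[2,95]).round(4))
```

```text
[0.53350862 0.10950128 0.15501671] [-8.99240335e+01 -1.07938148e-04 -1.63073014e+02] 0.019275349765401694 [-0.20592331  0.63036081 -6.79114898] 13.05
[0.59161838 0.13268333 0.154     ] ([-6.23, 0.1, -0.53], [-0.08, -0.37, 0.0])
s [-0.12858568  0.12429437]
9 43 x [-0.0746 -0.052 ] z [0.1722 0.1844]
10 46 x [-0.0744 -0.0529] z [0.1724 0.1835]
11 26 x [-0.0835 -0.0486] z [0.1765 0.1921]
12 191 x [-0.0832 -0.0435] z [0.1522 0.1924]
t [-0.12663611 -0.03040037]
-12 45 x [-0.0751 -0.0522] z [0.1704 0.1837]
-11 43 x [-0.0752 -0.0528] z [0.17   0.1831]
-10 45 x [-0.0747 -0.0526] z [0.1708 0.1824]
-9 46 x [-0.0749 -0.0528] z [0.1679 0.1827]
w [-0.10271914  0.03290817]
-10 1709 x [-0.0747 -0.0518] z [0.1722 0.1835]
-9 2343 x [-0.0743 -0.0521] z [0.173  0.1836]
```

View pics/s10c.png

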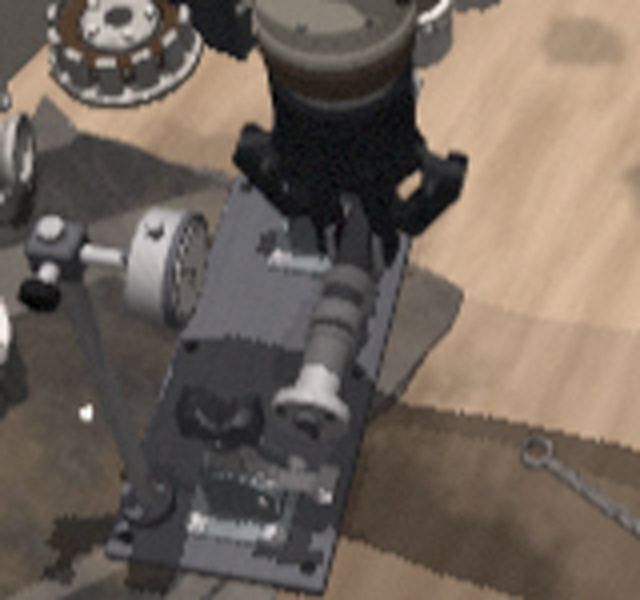

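Request:
arm_command:
  rows: [-0.5, 0, -0.3, 0, -0.4, 0, -1, -2, 0, -0.5, 0, -0.4, 0, -1, -4, 0, -0.5, 0, -0.4, 0, -1, -5.5, 0, -0.5, 0, -0.4, 0, -1, -6.3, 0, -0.5, 0, -0.4, 0, -1, -6.3, 0, -0.5, 0, -0.4, 0, -1, -6.3, 1, -0.5, 0, -0.4, 0, -1, -6.3, 2, -0.5, 0, -0.4, 0, -1, -6.3, 2.5, -0.5, 0, -0.4, 0, -1, -6.3, 2.8, -0.5, 0, -0.4, 0, -1, -6.3, 2.8, -0.5, 0, -0.4, 0, -1, -6.3, 2.8, -0.5, 0, -0.4, 0, -1]

```text
time: 14.2
ee_pos: [0.592, 0.1336, 0.1277]
tcp_rot: [-89.9, 0.1, -162.6]
wrist_force: [-0.1, 0.3, -6.2]
opening: 0.0194
```

```bash
cat >> h.py <<'E'
def camlook(tag,xlo=-.03,xhi=.03,zlo=.115):
  for n in ('scene','top','wrist'):
    c=cam(n,n+tag); P=cloud(c); d=P-C0; f=np.stack([d@FX,d@FY,P[...,2]],-1)
    if n=='scene': cv2.imwrite('pics/sc%s.png'%tag,cv2.resize(c['pixels'][190:340,160:320],None,fx=4,fy=4,interpolation=2))
    m=(f[...,0]>xlo)&(f[...,0]<xhi)&(abs(f[...,1])<.15)&(f[...,2]>zlo)&(f[...,2]<.20)&(abs(f[...,1])>.03); q=f[m]
    if len(q)<5: continue
    print(n,np.percentile(q[:,1],[.2,99.8]).round(4))
    for a in (-12,-11,-9,-8,8,9,11,12):
        k=abs(q[:,1]-a*.01)<.005
        if k.sum()>5: print(a,k.sum(),'x',np.percentile(q[k,0],[2,98]).round(4),'z',np.percentile(q[k,2],[2,95]).round(4))
E
python3 - <<'E'
from h import *
o=sensors.get_obs(); print(o['ee_pos'],o['tcp_rot'],o['opening'],o['wrist_force'],o['time'])
p=camtcp(-.0,.003,.133); print(p,rel(p,[-90,0,YAW-180]))
camlook('11')
E
```

```text
[0.59204019 0.13355458 0.12767265] [-8.99314416e+01  8.02406260e-02 -1.62604665e+02] 0.019402798324028678 [-0.14100046  0.27700778 -6.17843333] 14.2
[0.59161838 0.13268333 0.117     ] ([0.07, 1.07, 0.07], [-0.07, 0.1, -0.08])
scene [-0.1222  0.1297]
-12 20 x [-0.0117  0.0052] z [0.1458 0.1565]
-11 24 x [-0.0223 -0.    ] z [0.1203 0.1569]
-9 35 x [-0.0227 -0.0072] z [0.1158 0.1545]
-8 6 x [-0.0114 -0.0085] z [0.1461 0.1526]
8 57 x [-0.0142  0.0124] z [0.1416 0.159 ]
9 66 x [-0.0226  0.0215] z [0.1216 0.1563]
11 48 x [-0.0231  0.0091] z [0.1194 0.157 ]
12 61 x [-0.0219  0.0174] z [0.1444 0.1657]
top [-0.1213 -0.0302]
-12 29 x [-0.0101  0.012 ] z [0.143  0.1557]
-11 61 x [-0.022   0.0213] z [0.1201 0.1553]
-9 63 x [-0.0212  0.021 ] z [0.1228 0.155 ]
-8 42 x [-0.0106  0.0116] z [0.1441 0.1569]
wrist [-0.1044  0.0378]
-9 3344 x [-0.0205  0.0222] z [0.1184 0.1561]
-8 2282 x [-0.0097  0.0128] z [0.1453 0.1563]
```

View pics/sc11.png

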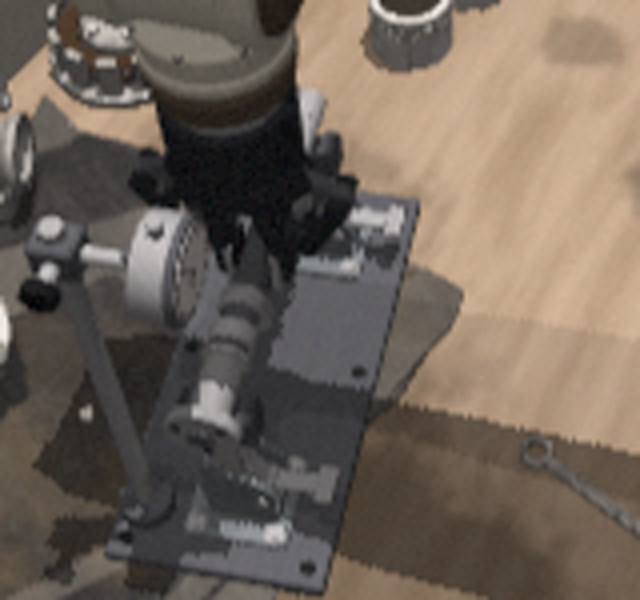

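Request:
arm_command:
  rows: [0, 0.3, 0, 0, 0, 0, -1, 0, 0.6, 0, 0, 0, 0, -1, 0, 0.8, 0, 0, 0, 0, -1, 0, 0.9, 0, 0, 0, 0, -1, 0, 1.0, 0, 0, 0, 0, -1, 0, 1.0, 0, 0, 0, 0, -1, 0, 1.0, 0, 0, 0, 0, -1]

```text
time: 14.93
ee_pos: [0.5924, 0.1337, 0.1177]
tcp_rot: [-89.9, 0.1, -162.6]
wrist_force: [0.3, -1.1, -7.5]
opening: 0.0192
```

Request:
arm_command:
  rows: [0, 0.05, 0, 0, 0, 0, -1, 0, 0.1, 0, 0, 0, 0, -1, 0, 0.1, 0, 0, 0, 0, -1]

```text
time: 15.18
ee_pos: [0.5924, 0.1336, 0.1166]
tcp_rot: [-89.9, 0.1, -162.6]
wrist_force: [-0.1, -0.1, -7.7]
opening: 0.019
```

Request:
arm_command:
  rows: [0, 0.05, 0, 0, 0, 0, -1, 0, 0.1, 0, 0, 0, 0, -1, 0, 0.1, 0, 0, 0, 0, -1]

```text
time: 15.43
ee_pos: [0.5925, 0.1337, 0.116]
tcp_rot: [-89.9, 0.1, -162.6]
wrist_force: [-1.4, -0.3, -3.1]
opening: 0.0193
```

Request:
arm_command:
  rows: [0, 0, 0.15, 0, 0, 0, -1, 0, 0, 0.3, 0, 0, 0, -1, 0, 0, 0.45, 0, 0, 0, -1, 0, 0, 0.6, 0, 0, 0, -1, 0, 0, 0.7, 0, 0, 0, -1, 0, 0, 0.7, 0, 0, 0, -1]

```text
time: 15.93
ee_pos: [0.5945, 0.1268, 0.1158]
tcp_rot: [-89.9, 0.1, -162.6]
wrist_force: [-3.7, 0.7, -1.7]
opening: 0.0192
```

Request:
arm_command:
  rows: [0, 0, 0.05, 0, 0, 0, -1, 0, 0, 0.1, 0, 0, 0, -1, 0, 0, 0.1, 0, 0, 0, -1]

```text
time: 16.18
ee_pos: [0.5947, 0.1261, 0.1158]
tcp_rot: [-89.9, 0.1, -162.6]
wrist_force: [-5.1, 2.9, -0.7]
opening: 0.0193
```

Request:
arm_command:
  rows: [0, 0, 0.05, 0, 0, 0, -1, 0, 0, 0.1, 0, 0, 0, -1, 0, 0, 0.1, 0, 0, 0, -1]

```text
time: 16.43
ee_pos: [0.5949, 0.1252, 0.1158]
tcp_rot: [-89.9, 0.1, -162.6]
wrist_force: [-3.8, 2.0, -0.3]
opening: 0.0195
```

Run:
```python
from h import *
o=sensors.get_obs(); print(o['ee_pos'],o['tcp_rot'],o['opening'],o['wrist_force'],o['time'])
print((o['ee_pos']-C0)@FX,(o['ee_pos']-C0)@FY)
camlook('12')
```

```text
[0.59493221 0.12517869 0.11576656] [-8.99430913e+01  8.12320135e-02 -1.62593094e+02] 0.01950500735326218 [-3.84257544  2.00969049 -0.29633144] 16.4333
0.0009322244168008959 -0.0011505807630415804
scene [-0.1325  0.1213]
-12 17 x [-0.0119  0.0014] z [0.134  0.1451]
-11 25 x [-0.023  -0.0016] z [0.1223 0.1449]
-9 24 x [-0.023  -0.0081] z [0.1174 0.1408]
8 40 x [-0.0114  0.0095] z [0.1322 0.1452]
9 72 x [-0.023   0.0207] z [0.1191 0.1438]
11 51 x [-0.0228  0.0176] z [0.1202 0.1537]
12 138 x [-0.0199  0.0189] z [0.1166 0.1515]
top [-0.1303 -0.0306]
-12 42 x [-0.0109  0.0108] z [0.1306 0.1445]
-11 59 x [-0.0223  0.0222] z [0.1217 0.1433]
-9 62 x [-0.0215  0.0207] z [0.1213 0.1428]
-8 47 x [-0.0132  0.0138] z [0.1303 0.1456]
wrist [-0.1094 -0.0301]
-11 1066 x [-0.0218  0.0232] z [0.1268 0.139 ]
-9 3415 x [-0.0207  0.0224] z [0.1183 0.1437]
-8 2355 x [-0.012   0.0141] z [0.1324 0.1463]
```

View pics/sc12.png

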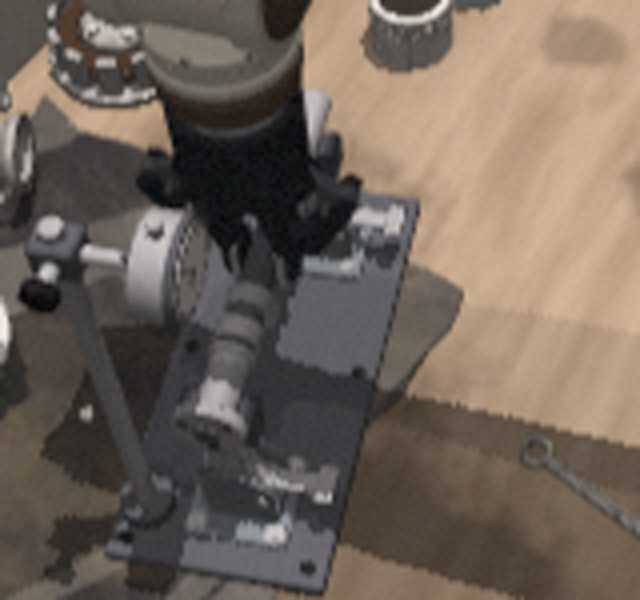

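Request:
arm_command:
  rows: [0, 0, 0.05, 0, 0, 0, -1, 0, 0, 0.1, 0, 0, 0, -1, 0, 0, 0.1, 0, 0, 0, -1]

```text
time: 16.83
ee_pos: [0.5952, 0.1243, 0.1158]
tcp_rot: [-90.0, 0.1, -162.6]
wrist_force: [-5.0, 3.1, -0.4]
opening: 0.0192
```

Request:
arm_command:
  rows: [0, 0, 0.05, 0, 0, 0, -1, 0, 0, 0.1, 0, 0, 0, -1, 0, 0, 0.1, 0, 0, 0, -1]

```text
time: 17.08
ee_pos: [0.5952, 0.1242, 0.1158]
tcp_rot: [-90.1, 0.1, -162.6]
wrist_force: [-7.3, 8.1, -0.7]
opening: 0.019
```

Request:
arm_command:
  rows: [0, 0, 0, 0, 0, 0, -0.5, 0, 0, 0, 0, 0, 0, -0.3, 0, 0, 0, 0, 0, 0, -0.1, 0, 0, 0, 0, 0, 0, 0, 0, 0, 0, 0, 0, 0, 0, 0, 0, 0, 0, 0, 0, 0]
  force: 20

```text
time: 17.58
ee_pos: [0.5959, 0.123, 0.1159]
tcp_rot: [-89.9, 0.1, -162.6]
wrist_force: [-0.4, -0.0, -0.1]
opening: 0.0426
```

Run:
```python
from h import *
o=sensors.get_obs(); print(o['ee_pos'],o['tcp_rot'],o['opening'],o['wrist_force'],o['time'])
camlook('13')
```

```text
[0.59594865 0.12295092 0.11591699] [-8.99089615e+01  1.23165911e-01 -1.62615758e+02] 0.04263088087460458 [-0.40676414 -0.03604643 -0.12467686] 17.5833
scene [-0.133   0.1198]
-12 19 x [-0.0123  0.0021] z [0.1357 0.1446]
-11 26 x [-0.0235 -0.0038] z [0.1174 0.1435]
-9 23 x [-0.0227 -0.0102] z [0.1157 0.1385]
8 37 x [-0.0116  0.0095] z [0.1326 0.1446]
9 66 x [-0.023   0.0203] z [0.1186 0.1445]
11 56 x [-0.0224  0.0188] z [0.1195 0.1536]
12 129 x [-0.0189  0.019 ] z [0.1167 0.1508]
top [-0.1311 -0.0306]
-12 42 x [-0.0111  0.0114] z [0.1284 0.1449]
-11 60 x [-0.0218  0.0219] z [0.1196 0.1438]
-9 63 x [-0.0225  0.021 ] z [0.1205 0.1434]
-8 45 x [-0.0131  0.0114] z [0.1307 0.1449]
wrist [-0.1104 -0.0301]
-11 1774 x [-0.0214  0.0231] z [0.1268 0.143 ]
-9 3309 x [-0.0207  0.0223] z [0.1191 0.1436]
-8 2274 x [-0.0119  0.0139] z [0.1333 0.1463]
```

View pics/wrist13.png

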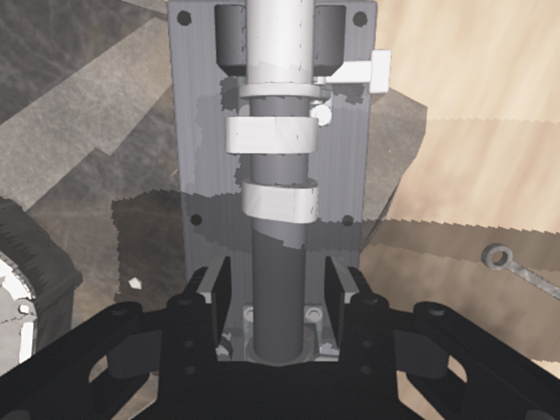

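Request:
arm_command:
  rows: [0, -1, 0, 0, 0, 0, 0, 0, -3, 0, 0, 0, 0, 0, 0, -6, 0, 0, 0, 0, 0, 0, -8, 0, 0, 0, 0, 0, 3, -8, 0, 0, 0, 0, 0, 7, -8, 0, 0, 0, 0, 0, 11, -8, 0, 0, 0, 0, 0, 15, -8, 0, 0, 0, 0, 0, 15, -8, 0, 0, 0, 0, 0, 15, -8, 0, 0, 0, 0, 0]

```text
time: 18.57
ee_pos: [0.4513, 0.078, 0.1971]
tcp_rot: [-89.9, 0.3, -162.6]
wrist_force: [0.7, -0.2, 0.9]
opening: 0.0427
```

Run:
```python
from h import *
o=sensors.get_obs(); print(o['ee_pos'],o['tcp_rot'],o['opening'],o['wrist_force'],o['time'])
camlook('14'); 
for n in('scene','top'):
  c=cam(n)
  if n=='scene': tops(cloud(c))
  for t in('cam_mid','cam_flange','low_prop_head'):
    for d in models.spot_point(t,n)[:1]:
        u,v=d['location']; h=.132 if 'cam' in t else .116; p=ptz(c,u,v,h)-C0; print(n,t,round(d['conf'],2),(p@FX).round(4),(p@FY).round(4))
```

```text
[0.4512555  0.07796713 0.19713788] [ -89.90443393    0.25330291 -162.62446853] 0.04274581769747687 [ 0.66981414 -0.20073117  0.91520777] 18.5667
scene [-0.1337  0.12  ]
-12 25 x [-0.012   0.0082] z [0.134  0.1452]
-11 44 x [-0.0233  0.0194] z [0.1186 0.1454]
-9 41 x [-0.0225  0.0202] z [0.1167 0.1453]
-8 38 x [-0.015  0.01 ] z [0.1258 0.1477]
8 42 x [-0.0114  0.0099] z [0.1321 0.145 ]
9 66 x [-0.0225  0.0209] z [0.1213 0.1441]
11 58 x [-0.0231  0.0176] z [0.1202 0.1537]
12 126 x [-0.0195  0.0192] z [0.1166 0.1509]
top [-0.131   0.1182]
-12 40 x [-0.0108  0.0113] z [0.1308 0.1431]
-11 62 x [-0.0222  0.0214] z [0.1217 0.1425]
-9 62 x [-0.0216  0.021 ] z [0.121  0.1419]
-8 46 x [-0.0129  0.0114] z [0.1302 0.1452]
8 43 x [-0.0107  0.012 ] z [0.1312 0.1436]
9 71 x [-0.0222  0.0224] z [0.116  0.1422]
11 105 x [-0.0204  0.0217] z [0.1248 0.1528]
12 21 x [-0.0207  0.0198] z [0.1308 0.1525]
wrist [-0.132   0.1092]
-12 805 x [-0.0115  0.    ] z [0.1268 0.1433]
-11 1163 x [-0.0226  0.002 ] z [0.1174 0.1436]
-9 1217 x [-0.0225  0.0069] z [0.1164 0.1434]
-8 939 x [-0.0138  0.0074] z [0.1279 0.1462]
11 110 x [-0.0172 -0.0093] z [0.1257 0.1355]
low 116 [0.1304 0.143  0.1442 0.1448]
set 129 [0.1297 0.143  0.1445 0.1448]
scene cam_mid 0.66 -0.0083 -0.0054
scene cam_flange 0.91 0.006 0.104
scene low_prop_head 0.57 0.0004 0.1019
top cam_mid 0.93 0.002 -0.0081
top cam_flange 0.73 -0.0007 0.1119
top low_prop_head 0.61 0.0077 0.1022
```

View pics/sc14.png

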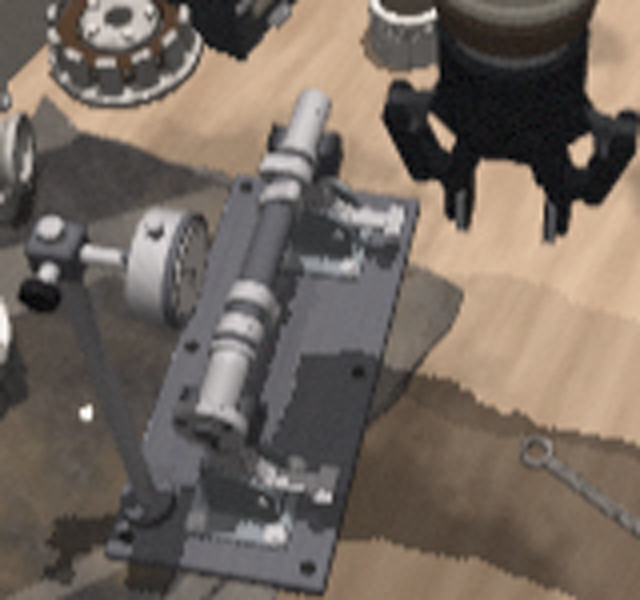

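View pics/wrist14.png

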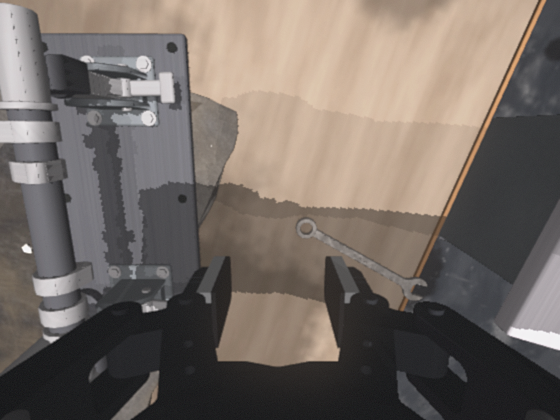

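```bash
python3 -c "
from workcell import bot
print(bot.job_done())"
```

```text
the job is handed in; nothing more can be done
None
```

The prop is raised, the camshaft lies free in both V heads with its flange against the raised head, and the job is handed in. It took about 19 s of the 53 s allowed; no verdict was reported.

- **Prop:** I took the lowered head by its side faces with the tool tilted and lifted it about 18 mm, past two clicks. After I let go it sank back onto its notch. Measured before the camshaft went on, the two head tops were level: within 0.5 mm in the scene and wrist views, and within about 1 mm in the top view.
- **Camshaft:** I brought it in under the gauge from the -x side and set it down in both Vs, with no more than about 8 N at the wrist. I then slid it along until the force along it rose to about 10 N and it stopped.
- **Last checks:**
  - The axis was within about 1 mm sideways of both grooves, and about 16 mm above the middle of the heads.
  - The ends of the shaft put the inner face of the flange about 10 mm from the head's middle, give or take 1 to 2 mm.
  - The gripper was about 15 cm away and touching nothing.
- **Disagreement:** In the last look, the networks' points for the camshaft and the raised head were off from the depth measurements by up to about 8 mm. I went by the depth readings and the contact force.
- **Not rechecked:** I saw no sign of touching the gauge, the set prop, the pistons or the bearing, but I did not measure their positions again at the end.

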